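# Set the wing screw of a leather splitter

### The arm

A 6-joint arm with a two-finger parallel gripper is mounted at the origin on the work surface. World frame = base frame: x ahead of the robot, y to its left, z up, the work surface at z = 0. Lengths are in m, angles in degrees, forces in N, time in s.
With the tool pointing down it reaches from about 0.3 to 0.75 m from the base axis. Payload 8.5 kg.
Tool frame: the origin (TCP) lies at the very end of the fingers, on their centre line; the grasp point (between the pads) lies 19 mm behind it (env.tcp_to_grasp is the distance from the TCP to the grasp point, in m); z points along the fingers, y is the line along which they close (so a half turn about z gives the same grasp; the last joint's range is limited). The gripper opens to 85 mm and grips with 20 to 120 N. Pads are 22 mm wide; open, the fingers measure 114 mm over their backs; the gripper's body (76 mm by 85 mm) begins 54 mm behind the grasp point. The pads swing forward as they close: fully open they stand 13 mm farther back than shut.
Start: joints at [59.055, 21.807, 74.336, -0, 83.858, -12.336], TCP at [0.176, 0.521, 0.231] pointing down, gripper open.
Joint ranges: [-178.18, 178.18], [-50.72, 133.34], [12.68, 142.11], [-81.47, 261.47], [9.98, 163.14], [-165.26, 165.26]. Speed limits (degrees/s): [136.94, 136.94, 180, 180, 180, 180].

### API

Orientations are given as a 3x3 rotation matrix whose columns are the frame's x, y, z axes.
In Python, from rig import status, get_image, env gives the robot as it stands.
- The arm moves only by the shell command python3 -m handwheel 'ROWS' [FORCE]. ROWS is text: rows parted by semicolons, each of 7 numbers parted by spaces: the shift along the world's x, y, z in cm, then the turn, a rotation vector about the world's x, y, z in degrees, then the opening, from 0 (shut) to 1 (fully open). In form: dx dy dz wx wy wz gripper; .... A call has 1 to 8 rows; each row is the pose to reach, as a shift and turn from the pose commanded when the call began; what a row does not reach only later rows make up. A row lasts 1/12 s, in which the tool goes at most 41.7 mm and 7.16 degrees, less where a joint would pass 70% of its speed; a pose out of reach is approached as far as the arm can. A call with a gripper value outside its range is refused whole. The fingers move at their own pace and stop on an object; FORCE is the grip in N (left out, the last holds). Time passes only in rows, so rows that repeat a pose let the fingers close. It gives the time, the measured TCP pose, the force, the opening and the grip force at its end, in the units of the state.
- status.observe(): the state, without advancing time (a new reading comes with each control period).
- get_image(name): name is "scene" or "top"; returns a dict with "color" (400x640x3 uint8, red, green, blue), "vertical_fov" (degrees; the focal length in pixels is half the picture's height over the tangent of half this angle, whatever the lens; pixels are square), "cx", "cy" (the principal point, pixels), "k1" (the pictures are not rectified: a ray, as slopes to the right and down, at radius r is drawn at 1 + k1 r^2 times it, then the intrinsics apply), "xyz" and "orientation" of the camera in the world. Camera axes: x right, y down, z forward; pixel columns grow to the right and rows downward; lengths in m; the calibration is good to about 2 mm. A picture is of the moment at which its call begins. There is no depth.
- env.close_job(): hands the job in; it is judged then, once.
The state is a dict: "time_s": time; "q": joint angles; "qvel": joint speeds; "joint_efforts": joint torques, N m; "position": TCP position; "tool_rot": TCP orientation; "ft_force": force on the tool from outside, world axes, zero at the start; "wrist_torque": the same for the moment, N m; "grip_width": finger opening in m; "gripper_force": force on a finger pad.
Only numpy, scipy, OpenCV 4.12 (cv2) and the standard library are available. Lean on these libraries where they do the work, as an engineer would, in place of code of your own. Each camera call takes 0.05 s, during which the arm holds its last target. There are 200 camera calls.

### The job

Set the roller pressure of the black leather splitter on the bench: turn the winged thumbscrew on its bridge clockwise, seen from above, until it bottoms, then back it off an eighth of a turn (45 degrees) and let go. Leave the round knurled knob at the other end of the bridge alone.

Things in the scene. Friction and masses are not known exactly. Their poses are not given: they have to be found in the camera images.
- splitter: Bench leather splitter of black cast iron, fixed: foot 150 x 260 mm, two cheeks and over them a bridge, a bar 52 mm wide, 260 mm long, its flat top 100 mm above the bench. Origin: centre of the foot's underside; z up, y along the bridge. On the bridge, 75 mm either side of its middle, stand the wing screw and the round knob; which is at which end varies.
- wing_screw (a joint): Angle (rad) of the steel winged thumbscrew about its upright axis: 0 when bottomed on a hard stop, growing as it is backed off (counter-clockwise from above), up to 2.2. It starts between 0.6 and 1.4, turns with slight friction (0.05 N m), stays where left and does not noticeably rise or sink. When bottomed its wings lie along the bridge.
- wing_grip (a point): Point on the wing screw's axis in mid-wing, 145 mm above the bench. The wings are one upright flat-sided plate 10 mm thick, about 52 mm long over the tips, from 129 to 153 mm above the bench (tips 161). The frame turns with the screw: z up, y along the wings, x across their thickness (pinch along x). Below: a 10 mm neck, a 22 mm collar up to 118 mm, an iron boss 34 mm in diameter up to 108 mm.
- round_knob (a joint): Angle (rad) of the round knurled steel knob, 36 mm in diameter, from 114 to 136 mm above the bench, 150 mm from the wing screw at the other end of the bridge. It starts at 0 and turns with slight friction; leave it alone.

How it is judged:
By the outcome, as a careful person would: the job done as asked, in the order asked, and still so for the second after the job is handed in, with the robot touching nothing.
It also fails if it takes over 35 s, if anything falls off the work surface, if the arm or the gripper's body presses on something with over 40 N, if the wrist force passes 120 N, or if a joint passes its speed limit or range.

## Working session

There is one attempt and no reset: what is moved stays moved. The work goes in short steps, Python scripts to look and compute and a shell command to move; the robot and the scene stay as the last step left them, time stands still between calls to the robot, and variables do not carry over. Pictures are saved under pics/ and viewed, at most 10 in all, crops included, and the job is handed in when it is done.

```bash
mkdir -p pics; cat > h.py <<'E'
import numpy as np, cv2
from rig import status,get_image,env
def grab(n,f):
    d=get_image(n); cv2.imwrite(f,d["color"][:,:,::-1]); 
    import pickle; pickle.dump(d,open(f+".pkl","wb")); return d
def K(d):
    f=200/np.tan(np.radians(d["vertical_fov"])/2)
    return np.array([[f,0,d["cx"]],[0,f,d["cy"]],[0,0,1.]]),np.array([d["k1"],0,0,0,0.])
def world(d,uv,z):
    k,c=K(d); uv=np.array(uv,float).reshape(-1,1,2)
    p=cv2.undistortPoints(uv,k,c).reshape(-1,2)
    r=np.c_[p,np.ones(len(p))]@np.array(d["orientation"]).T; o=np.array(d["xyz"])
    return o+r*((np.array(z)-o[2])/r[:,2])[:,None]
E
python3 - <<'E'
from h import *
for n in("scene","top"):
    d=grab(n,f"pics/{n}0.png"); print(n,{k:v for k,v in d.items() if k!="color"})
s=status.observe(); print(s["tool_rot"],s["position"],s["time_s"],s["grip_width"])
E
```

```text
scene {'vertical_fov': 43.74243213525377, 'cx': 320.11925118944043, 'cy': 200.48648765030816, 'k1': -0.12361887659941549, 'xyz': array([1.15133246, 0.05380562, 0.46728994]), 'orientation': array([[-0.04598345,  0.53038305, -0.84651009],
       [ 0.99879803,  0.03880799, -0.02994067],
       [ 0.01697133, -0.84686939, -0.53153007]])}
top {'vertical_fov': 55.57545063297234, 'cx': 314.383505465397, 'cy': 204.56175739662407, 'k1': -0.02248380245085388, 'xyz': array([0.49355833, 0.0414504 , 0.75243829]), 'orientation': array([[-0.02879875, -0.98698095,  0.15823792],
       [-0.99947214,  0.03081365,  0.01029418],
       [-0.01503605, -0.15785793, -0.98734735]])}
[[-9.47710077e-01  3.19131817e-01 -7.02341590e-04]
 [ 3.19132448e-01  9.47709436e-01 -1.14302642e-03]
 [ 3.00839654e-04 -1.30739765e-03 -9.99999100e-01]] [0.17538751 0.52101237 0.23076406] 0.1 0.085429231211827
```

View pics/top0.png

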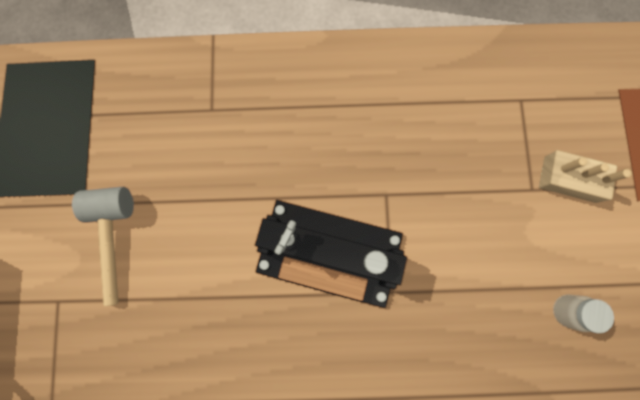

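View pics/scene0.png

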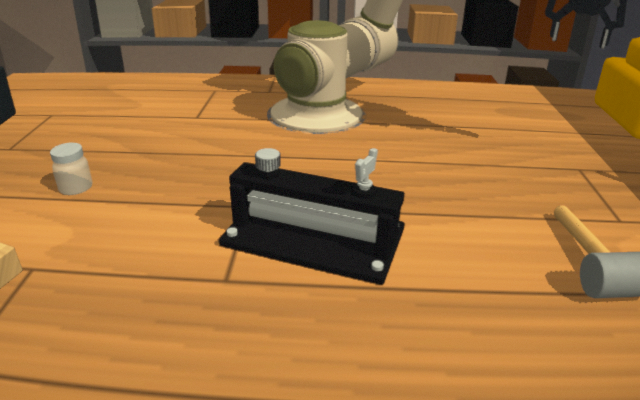

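The top view shows the wing screw at about (286,238) with its wings running from (293,224) to (279,252), and the knob at (376,262). The scene view agrees, with the wing at (367,165) and the knob at (268,160). I'll zoom in on both.

```bash
python3 - <<'E'
import cv2,numpy as np
a=cv2.imread("pics/top0.png")[195:300,245:415]; b=cv2.imread("pics/scene0.png")[135:205,340:410]
a=cv2.resize(a,None,fx=4.7,fy=4.7,interpolation=cv2.INTER_CUBIC)
cv2.imwrite("pics/c0.png",a)
from h import *
import pickle
d=pickle.load(open("pics/top0.png.pkl","rb"))
w=world(d,[(293,224),(279,252),(376,262)],[.161,.161,.136]);print(w.round(4))
E
```

```text
[[ 0.5586  0.082   0.161 ]
 [ 0.5156  0.1046  0.161 ]
 [ 0.496  -0.0482  0.136 ]]
```

View pics/c0.png

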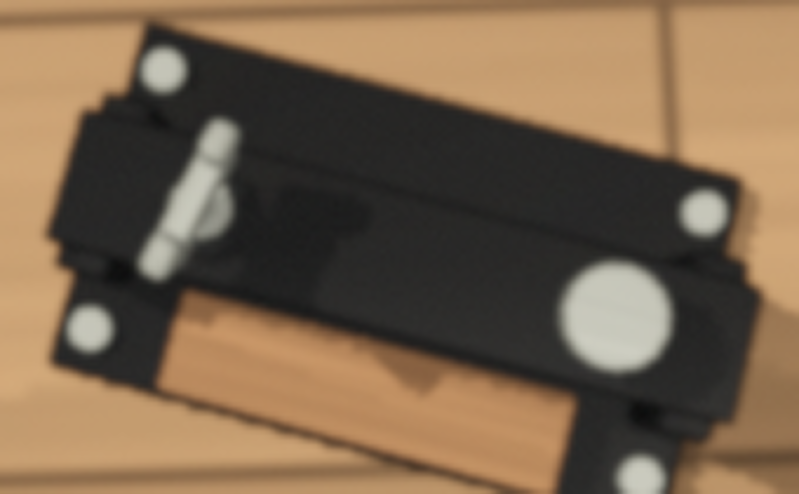

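The zoom shows the wing tips' ends at crop (226,118) and (150,280), the knob centre at (616,316), and the bridge top's corners at (82,112), (760,290), (735,422) and (50,238). I'll convert these to world positions and work out the bridge direction and the wing angle.

```bash
cat > m.py <<'E'
from h import *
import pickle
d=pickle.load(open("pics/top0.png.pkl","rb"))
c=lambda l:np.array(l)/4.7+[245,195]
t=world(d,c([(226,118),(150,280)]),[.159]*2); k=world(d,c([(616,316)]),[.136])[0]
b=world(d,c([(82,112),(760,290),(735,422),(50,238)]),[.1]*4)
an=lambda v:np.degrees(np.arctan2(v[1],v[0]))
print("tips",t.round(4),"len",np.linalg.norm(t[0]-t[1]),"ctr",t.mean(0),"dir",an(t[0]-t[1]))
print("knob",k,"sep",np.linalg.norm((t.mean(0)-k)[:2]),"dir k->w",an(t.mean(0)-k))
print("bridge c",b.mean(0),"len",np.linalg.norm(b[0]-b[1]),np.linalg.norm(b[3]-b[2]),"w",np.linalg.norm(b[0]-b[3]),"dir",an(b[0]-b[1]),an(b[3]-b[2]))
s=status.observe(); R=np.array(s["tool_rot"]); print("tool y dir",an(R[:,1]),s["position"])
# scene check
sd=pickle.load(open("pics/scene0.png.pkl","rb")); kk,dc=K(sd)
Rw=np.array(sd["orientation"]).T; P=np.array([*t.mean(0)[:2],.145])
print(cv2.projectPoints(np.array([P,k]),cv2.Rodrigues(Rw)[0],-Rw@np.array(sd["xyz"]),kk,dc)[0].reshape(-1,2))
E
python3 m.py
```

```text
tips [[0.5649 0.0819 0.159 ]
 [0.5118 0.1081 0.159 ]] len 0.05925631595941426 ctr [0.53836581 0.09499879 0.159     ] dir -26.279171535871566
knob [ 0.4956296 -0.0483156  0.136    ] sep 0.1495506573972224 dir k->w 73.39547087615794
bridge c [0.51654544 0.02250018 0.1       ] len 0.25560875219630075 0.2558378563081226 w 0.047549422149758276 dir 73.54556755683535 73.43741884425
tool y dir 71.3895545350714 [0.17538751 0.52101237 0.23076406]
[[366.22189254 163.97777016]
 [267.68132613 152.30747756]]
```

Everything agrees with the given sizes: knob and screw 149.6 mm apart against 150, and the reprojection in the scene view fits. The wing axis is at about (0.538, 0.0947). The wings lie at 153.7°, and the bridge at 73.45°, so the screw is at about 80°. For the pinch, the tool's y axis has to be at 63.7°, so I turn -7.7° while moving over.

```bash
python3 -m handwheel '2.5 -3 -0.2 0 0 -1 1;5.5 -6.4 -0.5 0 0 -2 1;8 -9.4 -0.8 0 0 -3 1;10.5 -12.3 -1 0 0 -4 1;13 -15.2 -1.2 0 0 -5 1;15.5 -18.2 -1.5 0 0 -6 0.8;18 -21.1 -1.5 0 0 -7 0.7;20.5 -24 -1.5 0 0 -7.7 0.7' 40; python3 -m handwheel '2.5 -3 -0.2 0 0 0 0.7;5 -5.9 -0.5 0 0 0 0.7;7.5 -8.8 -0.8 0 0 0 0.7;10 -11.8 -1 0 0 0 0.7;12.5 -14.7 -1.3 0 0 0 0.7;14.5 -17 -1.5 0 0 0 0.7;15.8 -18.6 -1.5 0 0 0 0.7;15.8 -18.6 -1.5 0 0 0 0.7'; python3 m.py | tail -4 | head -2; python3 - <<'E'
from h import *
s=status.observe();R=np.array(s["tool_rot"]);print(s["time_s"],s["position"],R.round(4),s["ft_force"],s["grip_width"],s["q"])
E
```

```text
time_s: 0.77
position: [0.3812, 0.2795, 0.2161]
tool_rot: [[-0.896, 0.444, -0.001], [0.444, 0.896, -0.0], [0.001, -0.001, -1.0]]
ft_force: [0.3, 1.3, -0.1]
grip_width: 0.0599
gripper_force: 0.0
time_s: 1.43
position: [0.5405, 0.0921, 0.2004]
tool_rot: [[-0.895, 0.447, -0.001], [0.447, 0.895, -0.001], [0.0, -0.001, -1.0]]
ft_force: [-0.4, 0.3, 0.4]
grip_width: 0.0599
gripper_force: 0.0
bridge c [0.51654544 0.02250018 0.1       ] len 0.25560875219630075 0.2558378563081226 w 0.047549422149758276 dir 73.54556755683535 73.43741884425
tool y dir 63.47317565056316 [0.54049111 0.09207709 0.20037365]
1.4333 [0.54049111 0.09207709 0.20037365] [[-8.947e-01  4.466e-01 -6.000e-04]
 [ 4.466e-01  8.947e-01 -7.000e-04]
 [ 2.000e-04 -9.000e-04 -1.000e+00]] [-0.39711273  0.28121644  0.38098661] 0.059902119614317365 [-2.68730020e+00  2.30403850e+01  7.76843610e+01 -4.14876332e-02
  7.93053983e+01 -6.61527613e+01]
```

It arrived, 2–3 mm off. I'll correct that, descend to put the grasp point at 145 mm (TCP z 0.126), and close gently.

```bash
python3 -m handwheel '-0.25 0.26 -1 0 0 0.2 0.7;-0.25 0.26 -2.5 0 0 0.2 0.7;-0.25 0.26 -4 0 0 0.2 0.7;-0.25 0.26 -5.5 0 0 0.2 0.7;-0.25 0.26 -6.7 0 0 0.2 0.6;-0.25 0.26 -7.4 0 0 0.2 0.5;-0.25 0.26 -7.4 0 0 0.2 0.4;-0.25 0.26 -7.4 0 0 0.2 0.4' 30; python3 - <<'E'
from h import *
for n in("scene","top"): grab(n,f"pics/{n}1.png")
a=cv2.imread("pics/top1.png")[170:290,225:345]; b=cv2.imread("pics/scene1.png")[90:210,300:420]
cv2.imwrite("pics/c1.png",np.hstack([cv2.resize(x,(400,400)) for x in(a,b)]))
E
```

```text
time_s: 2.1
position: [0.5359, 0.0981, 0.1275]
tool_rot: [[-0.898, 0.44, -0.0], [0.44, 0.898, 0.0], [0.0, -0.0, -1.0]]
ft_force: [-0.6, 0.1, 0.5]
grip_width: 0.0342
gripper_force: 0.0
```

View pics/c1.png

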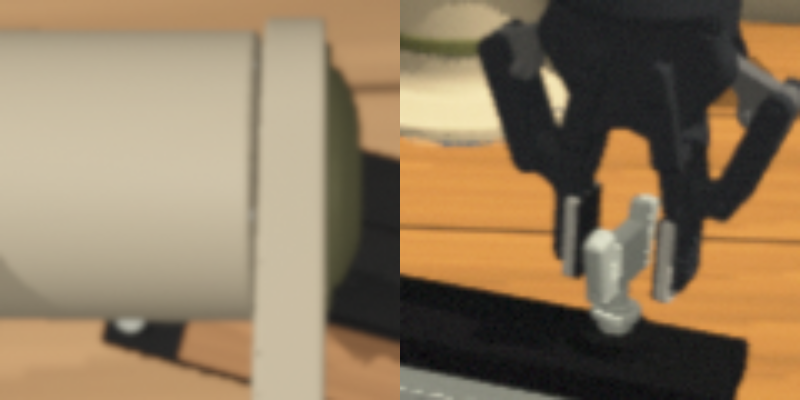

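The crop shows the wing plate between the two pads (scene crop, pads at x≈575 and 665, plate at 600–650). The pose is a few mm past the target, so I'll correct it and close.

```bash
python3 -m handwheel '0.2 -0.34 -0.1 0 0 -0.2 0.4;0.2 -0.34 -0.1 0 0 -0.2 0.4;0.2 -0.34 -0.1 0 0 -0.2 0.25;0.2 -0.34 -0.1 0 0 -0.2 0.1;0.2 -0.34 -0.1 0 0 -0.2 0;0.2 -0.34 -0.1 0 0 -0.2 0;0.2 -0.34 -0.1 0 0 -0.2 0;0.2 -0.34 -0.1 0 0 -0.2 0' 30; python3 - <<'E'
from h import *
s=status.observe();R=np.array(s["tool_rot"]);print(np.degrees(np.arctan2(R[1,1],R[0,1])),s["position"],s["ft_force"],s["wrist_torque"],s["grip_width"])
E
```

```text
time_s: 2.87
position: [0.5385, 0.0954, 0.1267]
tool_rot: [[-0.896, 0.443, 0.002], [0.443, 0.896, 0.002], [-0.001, 0.002, -1.0]]
ft_force: [2.2, 5.9, 0.7]
grip_width: 0.0092
gripper_force: 35.2
63.70126093075446 [0.53850878 0.0954343  0.12671375] [2.24637504 5.88511229 0.68364525] [ 0.81878193 -0.26009331  0.02681451] 0.009154013739703615
```

The plate is gripped, with a 6 N side force along +y, so I'll ease 1 mm that way. Then I turn clockwise in steps.

```bash
python3 -m handwheel '0.03 0.08 0 0 0 -2 0;0.03 0.08 0 0 0 -6 0;0.03 0.08 0 0 0 -10 0;0.03 0.08 0 0 0 -15 0;0.03 0.08 0 0 0 -20 0;0.03 0.08 0 0 0 -25 0;0.03 0.08 0 0 0 -28 0;0.03 0.08 0 0 0 -30 0' 40; cat > s.py <<'E'
from h import *
s=status.observe();R=np.array(s["tool_rot"]);print("yaw",np.degrees(np.arctan2(R[1,1],R[0,1])),s["position"],s["ft_force"].round(2),"tq",np.array(s["wrist_torque"]).round(3),s["grip_width"],s["time_s"])
E
python3 s.py
```

```text
time_s: 3.53
position: [0.5383, 0.0953, 0.1267]
tool_rot: [[-0.553, 0.833, 0.0], [0.833, 0.553, 0.0], [-0.0, 0.0, -1.0]]
ft_force: [0.9, 1.0, 2.5]
grip_width: 0.0092
gripper_force: 40.2
yaw 33.54098466727533 [0.53833389 0.09532848 0.1266878 ] [0.92 1.02 2.53] tq [-0.02   0.221 -0.007] 0.009198663996364558 3.5333
```

The turn is smooth and the forces are low. I'll continue to just short of the stop.

```bash
python3 -m handwheel '0 0 0 0 0 -4 0;0 0 0 0 0 -10 0;0 0 0 0 0 -16 0;0 0 0 0 0 -22 0;0 0 0 0 0 -28 0;0 0 0 0 0 -34 0;0 0 0 0 0 -38 0;0 0 0 0 0 -40 0' 40; python3 s.py; python3 -m handwheel '0 0 0 0 0 -1 0;0 0 0 0 0 -2 0;0 0 0 0 0 -3 0;0 0 0 0 0 -4 0;0 0 0 0 0 -5 0;0 0 0 0 0 -6 0;0 0 0 0 0 -7 0;0 0 0 0 0 -7 0' 40; python3 s.py
```

```text
time_s: 4.2
position: [0.538, 0.0953, 0.1267]
tool_rot: [[0.113, 0.994, -0.0], [0.994, -0.113, 0.0], [-0.0, -0.0, -1.0]]
ft_force: [-1.5, 0.9, 4.0]
grip_width: 0.0095
gripper_force: 40.3
yaw -6.513919776393407 [0.53801584 0.09531611 0.12669003] [-1.49  0.86  3.97] tq [0.035 0.483 0.059] 0.009471713235914437 4.2
time_s: 4.87
position: [0.538, 0.0953, 0.1267]
tool_rot: [[0.231, 0.973, -0.0], [0.973, -0.231, 0.0], [0.0, -0.0, -1.0]]
ft_force: [-3.0, 0.6, 6.3]
grip_width: 0.0095
gripper_force: 40.7
yaw -13.337725332429633 [0.53797479 0.09534214 0.1266846 ] [-3.05  0.59  6.3 ] tq [ 0.136  0.785 -0.056] 0.009497609709344254 4.8667
```

```bash
python3 -m handwheel '0 0 0 0 0 -0.5 0;0 0 0 0 0 -1 0;0 0 0 0 0 -1.5 0;0 0 0 0 0 -2 0;0 0 0 0 0 -2 0' 40 >/dev/null; python3 s.py; python3 -m handwheel '0 0 0 0 0 -0.5 0;0 0 0 0 0 -1 0;0 0 0 0 0 -1.5 0;0 0 0 0 0 -2 0;0 0 0 0 0 -2 0' 40 >/dev/null; python3 s.py;  python3 -m handwheel '0 0 0 0 0 -0.5 0;0 0 0 0 0 -1 0;0 0 0 0 0 -1.5 0;0 0 0 0 0 -2 0;0 0 0 0 0 -2 0' 40 >/dev/null; python3 s.py
```

```text
yaw -15.307415526879756 [0.53794354 0.09536871 0.1266621 ] [-3.44  0.07  5.87] tq [ 0.076  0.732 -0.03 ] 0.008827714694620178 5.2833
yaw -17.26179183540109 [0.53795592 0.09537159 0.12666471] [-2.81  0.93  5.32] tq [0.106 0.765 0.328] 0.009293153926104485 5.7
yaw -19.18059867283913 [0.53801396 0.09536024 0.12672045] [-3.62  0.54  6.39] tq [0.121 0.611 1.078] 0.009543598174270316 6.1167
```

The torque climbs linearly from about yaw -16.5°, reaching 1.08 N m. That is the hard stop, and it matches the bridge direction (-16.55°). I'll back off to yaw +28.5°, a turn of +47.7° from here.

```bash
python3 -m handwheel '0 0 0 0 0 1 0;0 0 0 0 0 2.6 0;0 0 0 0 0 2.6 0' 40 >/dev/null; python3 s.py; python3 -m handwheel '0 0 0 0 0 4 0;0 0 0 0 0 10 0;0 0 0 0 0 17 0;0 0 0 0 0 24 0;0 0 0 0 0 31 0;0 0 0 0 0 37 0;0 0 0 0 0 42 0;0 0 0 0 0 44 0' 40 >/dev/null; python3 s.py; python3 -m handwheel '0 0 0 0 0 0.5 0;0 0 0 0 0 1.1 0;0 0 0 0 0 1.1 0;0 0 0 0 0 1.1 0' 40 >/dev/null; python3 s.py
```

```text
yaw -16.594927291060422 [0.53796031 0.09534312 0.12667266] [-3.59 -0.19  5.94] tq [0.019 0.723 0.022] 0.008986546419899273 6.3667
yaw 27.572892150785368 [0.53830859 0.09532482 0.12668543] [-0.72  1.45  3.59] tq [ 0.032  0.409 -0.052] 0.008956692088849569 7.0333
yaw 28.35726796810892 [0.53833481 0.09530529 0.1266761 ] [-2.61  0.43  4.84] tq [ 0.012  0.518 -0.017] 0.009550252778205627 7.3667
```

The screw is back 45° from the stop. I'll open, let the fingers clear, rise and move aside.

```bash
python3 -m handwheel '0 0 0 0 0 0.2 0;0 0 0 0 0 0.2 0.1;0 0 0 0 0 0.2 0.2;0 0 0 0 0 0.2 0.35;0 0 0 0 0 0.2 0.5;0 0 0 0 0 0.2 0.6;0 0 0 0 0 0.2 0.6;0 0 0 0 0 0.2 0.6'; python3 -m handwheel '0 0 1 0 0 0 0.6;0 0 2.5 0 0 0 0.6;0 0 4.5 0 0 0 0.6;0 0 7 0 0 0 0.6;0 0 9.5 0 0 0 0.6;-2 3 11 0 0 0 0.6;-4 6 11 0 0 0 0.6;-6 9 11 0 0 0 0.6' >/dev/null; python3 -m handwheel '-3 3 0 0 0 0 0.6;-6 6 0 0 0 0 0.6;-9 9 0 0 0 0 0.6;-12 12 0 0 0 0 0.6;-14 14 0 0 0 0 0.6;-16 16 0 0 0 0 0.6;-17 17 0 0 0 0 0.6;-17 17 0 0 0 0 0.6'; python3 - <<'E'
from h import *
grab("top","pics/top2.png")
a=cv2.imread("pics/top2.png")[195:300,245:415]
cv2.imwrite("pics/c2.png",cv2.resize(a,None,fx=4.7,fy=4.7,interpolation=cv2.INTER_CUBIC))
E
```

```text
time_s: 8.03
position: [0.5383, 0.0952, 0.1263]
tool_rot: [[-0.478, 0.878, -0.0], [0.878, 0.478, -0.0], [-0.0, -0.0, -1.0]]
ft_force: [0.2, -0.3, 1.6]
grip_width: 0.0517
gripper_force: 0.0
time_s: 9.37
position: [0.3063, 0.3568, 0.2372]
tool_rot: [[-0.482, 0.876, 0.001], [0.876, 0.482, 0.001], [0.001, 0.001, -1.0]]
ft_force: [-0.4, -0.5, 0.7]
grip_width: 0.0516
gripper_force: 0.0
```

View pics/c2.png

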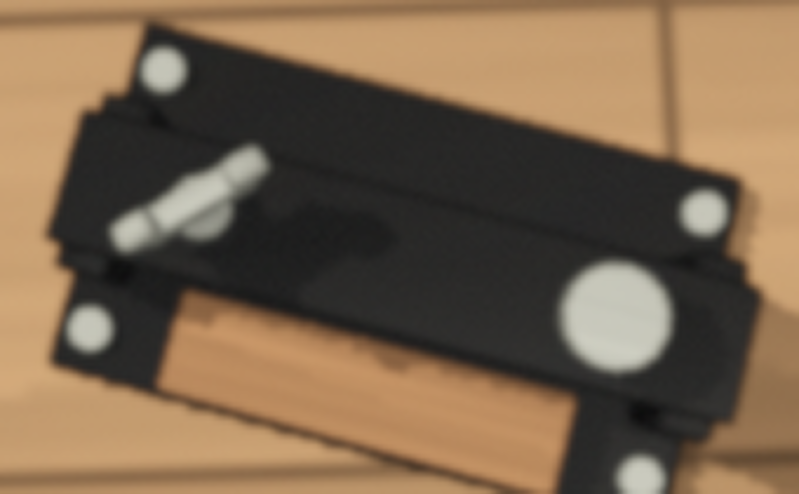

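The wings now run from crop (115,240) to (263,155), about 45° from the bridge. The knob at (616,316) hasn't moved and the robot is clear.

```bash
python3 -c "
from rig import env
print(env.close_job())"
```

```text
the job is handed in; nothing more can be done
None
```

The wing screw was turned clockwise until it bottomed on its hard stop, backed off 45° and let go; the round knob was left alone, and the job was handed in about 9.4 s into the 35 s limit.

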